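# Crank the sample clamp shut

### The arm

A 6-joint arm with a two-finger parallel gripper is mounted at the origin on the work surface. World frame = base frame: x ahead of the robot, y to its left, z up, the work surface at z = 0. Lengths are in m, angles in degrees, forces in N, time in s.
With the tool pointing down it reaches from about 0.4 to 0.825 m from the base axis. Payload 7 kg.
Tool frame: the origin (TCP) lies on the centre line of the jaws, within the pads' length; the fingertips stand 19 mm ahead of it and the grasp point (between the pads) is the TCP; z points along the fingers, y is the line along which they close (so a half turn about z gives the same grasp; the last joint's range is limited). The gripper opens to 88 mm and grips with 3 to 60 N. Pads are 19 mm wide; open, the fingers measure 130 mm over their backs; the gripper's body (78 mm by 193 mm) begins 47 mm behind the grasp point.
Start: joints at [89.674, 20.546, 0.682, 0, -70.136, -16.507], TCP at [0.195, 0.646, 0.246] pointing down, gripper open.
Joint ranges: [-176.03, 176.03], [-82.01, 121.73], [-58.28, 71.71], [-173.87, 95.51], [-174.79, -0.11], [-173.66, 173.66]. Speed limits (degrees/s): [136.94, 136.94, 172.46, 180, 180, 180].

### API

Orientations are given as [roll, pitch, yaw] about the fixed x, y, z axes, in that order (R = Rz(yaw) Ry(pitch) Rx(roll)).
In Python, from plant import get_state, capture, close_job gives the robot as it stands.
- The arm moves only by the tool apply_moves, never from a script. Its argument "targets" is a list of rows, each a list of 7 numbers: the opening, from 0 (shut) to 1 (fully open), then the shift along the tool's x, y, z normalised to -1 to 1, where 1 is 1000 mm, then the turn, a rotation vector about the tool's x, y, z normalised to -1 to 1, where 1 is 90 degrees. In form: [[claw, tx, ty, tz, ax, ay, az], ...]. A call has 1 to 20 rows; each row shifts and turns the commanded pose from where the row before left it, along the tool's axes as they then stand; what a row does not reach is not made up. A row lasts 1/12 s, in which the tool goes at most 41.7 mm and 7.16 degrees, less where a joint would pass 70% of its speed; a pose out of reach is approached as far as the arm can. A call with a number of a shift or a turn outside -1 to 1 is refused whole. A call with a gripper value outside its range is refused whole. The fingers move at their own pace and stop on an object; "newtons" is the grip in N (left out, the last holds). Time passes only in rows, so rows that do not move let the fingers close. It gives the time, the measured TCP pose, the force, the opening and the grip force at its end, in the units of the state.
- get_state(): the state, without advancing time (a new reading comes with each control period).
- capture(name): name is "scene" or "top" or "wrist"; returns a dict with "frame" (400x640x3 uint8, red, green, blue), "range_z" (400x640 float32, m along the optical axis (not along the pixel's ray), 0 where there is no reading), "camera_matrix" (3x3 intrinsics, pixels), "k1" (the pictures are not rectified: a ray, as slopes to the right and down, at radius r is drawn at 1 + k1 r^2 times it, then the intrinsics apply), "T" (4x4, takes a point from camera to world coordinates). Camera axes: x right, y down, z forward; pixel columns grow to the right and rows downward; lengths in m; the calibration is good to about 2 mm. A picture is of the moment at which its call begins.
- close_job(): hands the job in; it is judged then, once.
The state is a dict: "time_s": time; "joints": joint angles; "qd": joint speeds; "joint_torque": joint torques, N m; "tcp_pos": TCP position; "eef_rot": TCP orientation; "contact_force": force on the tool from outside, world axes, zero at the start; "moment": the same for the moment, N m; "gripper_width": finger opening in m; "gripper_force": force on a finger pad.
Only numpy, scipy, OpenCV 4.12 (cv2) and the standard library are available. Lean on these libraries where they do the work, as an engineer would, in place of code of your own. Each camera call takes 0.05 s, during which the arm holds its last target. There are 200 camera calls.

### The job

Fit the loose hand crank onto the square drive end of the clamping fixture, easing it on gently, and wind it clockwise by its knob, keeping it on the square all the while, until the sprung jaw plate holds the metal sample firmly against the stop jaw: springs clearly pressed in, about half way, but never driven solid. Leave the crank sitting fully down on the square, let go, and do not disturb the other things on the bench.

Things in the scene. Friction and masses are not known exactly. Their poses are not given: they have to be found in the camera images.
- crank: Loose steel hand crank, 0.265 kg, standing on the table knob up. Origin: centre of the hub's underside; z up, x along the arm to the knob. Hub: block 26 x 26 mm, 36 mm high, best gripped over its y faces. Arm: bar 14 mm wide, z 18 to 26 mm, out to x = 69 mm; a counterweight of its width, z 18 to 32 mm, back to x = -35 mm. Knob: black upright cylinder 18 mm across at x = 60 mm, z 29 to 67 mm, spinning freely on its pin.
- socket (a point): Centre of the closed inner end of the square socket in the hub's underside, 16 mm above the crank's origin; axes as the crank's. Socket 13.2 mm wide, 16 mm deep, sides parallel to x and y, mouth chamfered 1 mm. It meets shaft_top when the crank is fully down.
- knob_mid (a point): Point on the knob's axis, 60 mm from the hub's axis, 50 mm above the crank's underside, 17 mm below the knob's top. Axes as the crank's. The knob spins freely on the crank, so a gripper holding it need not turn its wrist.
- fixture: Clamping fixture fixed to the bench. Origin: on the table under the drive shaft's axis; z up, x along the clamp from gearbox to stop jaw. Base plate 290 x 100 x 20 mm (x -45 to 245 mm). Grey gearbox 60 x 70 mm, top at z = 60 mm, square drive end standing up out of it. A jaw 30 mm thick, top at z = 54 mm, is driven in +x by 15 mm for each full turn.
- shaft: The square steel drive end, 12 x 12 mm, standing 24 mm above the gearbox top (top 84 mm above the table); origin at its foot, sides parallel to its x and y axes. The crank fits in four ways, a quarter turn apart; when fully down its underside is 68 mm above the table.
- shaft_top (a point): Centre of the top of the square drive end. Axes turn with the shaft, z up.
- spindle (a joint): Turn of the drive, rad; grows clockwise seen from above, which closes the clamp. Starts between -0.4 and 0.4; about 13 to 19 rad are needed. Friction of 0.3 N m (5 N at the crank's knob) resists it either way and keeps the clamp closed when let go.
- jaw_plate: Sprung steel plate on the moving jaw's front, 8 x 70 x 34 mm, origin mid back face, x to the stop jaw (front face at 8 mm; with the drive at 0 this is at x = 104 mm of the fixture). Springs 40 N per mm, solid at 4 mm. Hold the sample with 30 to 110 N, best 75 N: 1.9 mm, an eighth of a turn after the sample is pinched, 3 N more at the knob than winding free. Over 150 N is too much.
- sample: Loose machined aluminium block, 0.18 kg, 40 mm long in the clamping direction, 50 mm wide, 36 mm high with a stepped top, lying on the fixture's base between the jaws, 2 to 9.5 mm short of the dark stop jaw (30 x 80 x 34 mm, bolted across the base; its pose is not given), so it slides a little before it is pinched. Origin: centre of its underside; x along the clamp.
- turned_pin: Bystander: steel pin with a flange 32 mm across, 45 mm high, origin under its centre. Leave it.
- ring_gauge: Bystander: steel ring 48 mm across, 16 mm high, origin under its centre. Leave it.
- oil_jar: Bystander: white plastic jar 48 mm across, 60 mm high, origin under its centre. Leave it.
Things that resemble listed ones, but are neither listed nor needed, are in the scene too. Leave any green or purple look-alike of the sample alone.

How it is judged (in metres and radians):
On the way, in this order (a step that is already met when the one before it is completed fails the run):
1. the crank is fitted fully down on the square drive end, before winding (horizontal distance between socket and shaft_top below 0.004 m and z of socket in the frame of shaft_top between -0.004 and 0.004 m and value of joint spindle below 2 rad), for 0.2 s.
2. the drive has been wound clockwise by at least one and a half turns with the crank on it (horizontal distance between socket and shaft_top below 0.004 m and z of socket in the frame of shaft_top between -0.004 and 0.004 m and value of joint spindle above 9.4 rad), for 0.1 s.
At the end, for the whole second after the job is handed in: The sample lies flat on the fixture's base, pressed by the jaw plate with 30 to 110 N against the stop jaw; the crank sits on the square drive end, its socket's end within 4 mm of the shaft's top both sideways and in height; all at rest (horizontal distance between socket and shaft_top below 0.004 m and z of socket in the frame of shaft_top between -0.004 and 0.004 m and contact force between jaw_plate and sample between 30 and 110 N and linear speed of sample below 0.01 m/s and linear speed of crank below 0.02 m/s and z of sample in the frame of fixture below 0.026 m and angle between sample's own z axis and vertical below 0.1 rad and velocity of joint spindle between -0.1 and 0.1 rad/s); the robot touches nothing.
It fails at once if the crank pressed on the drive end with over 45 N while not yet down (z of socket in the frame of shaft_top above 0.004 m and value of joint spindle below 1 rad and contact force between crank and shaft above 45 N).
It fails at once if the crank off the square (raised over 10 mm or 12 mm aside) after winding has begun (drive past 1.5 rad) (value of joint spindle above 1.5 rad and (z of socket in the frame of shaft_top above 0.01 m or horizontal distance between socket and shaft_top above 0.012 m)).
It fails at once if the sample squeezed with over 150 N: springs driven solid (contact force between jaw_plate and sample above 150 N).
It fails at once if the sample lifted or tipped (angle between sample's own z axis and vertical above 0.25 rad or z of sample in the frame of fixture above 0.035 m).
It fails at once if a bystander is moved over 30 mm or tipped (distance of any of turned_pin, ring_gauge, oil_jar from where it was at the start of the episode above 0.03 m or angle between any of turned_pin, ring_gauge, oil_jar's own z axis and vertical above 0.4 rad).
It also fails if it takes over 72 s, if anything falls off the work surface, if the arm or the gripper's body presses on something with over 40 N, if the wrist force passes 120 N, or if a joint passes its speed limit or range.

## Working session

There is one attempt and no reset: what is moved stays moved. The work goes in short steps, Python scripts to look and compute and a tool call to move; the robot and the scene stay as the last step left them, time stands still between calls to the robot, and variables do not carry over. Pictures are saved under pics/ and viewed, at most 10 in all, crops included, and the job is handed in when it is done.

Besides the shell and the picture viewer there is one more tool, called by a JSON object that holds its "method" and its "body", one argument or row to a line. apply_moves: Moves the arm, as the interface text tells. Scaled input: -1 to 1 covers 1000 mm each way for a shift and 90 degrees each way for a turn. Its arguments: {"type":"object","properties":{"targets":{"type":"array","items":{"type":"array","items":{"type":"number"}}},"newtons":{"type":"number"}},"required":["targets"]}

```bash
mkdir -p pics; ls; cat > h.py <<'E'
import numpy as np, cv2
from plant import get_state, capture, close_job
def snap(n):
    c=capture(n); np.savez(f'{n}.npz',**c); return c
def load(n): return dict(np.load(f'{n}.npz'))
def rays(c,uv):
    K=np.array(c['camera_matrix']);k=float(c['k1'])
    uv=np.atleast_2d(np.asarray(uv,float))
    d=cv2.undistortPoints(uv[:,None],K,np.array([k,0,0,0,0.]))[:,0]
    return np.c_[d,np.ones(len(d))]
def onplane(c,uv,z):
    T=np.array(c['T']);r=rays(c,uv)@T[:3,:3].T;o=T[:3,3]
    return o+r*((z-o[2])/r[:,2])[:,None]
def cloud(c):
    h,w=c['range_z'].shape
    v,u=np.mgrid[:h,:w];r=rays(c,np.c_[u.ravel(),v.ravel()])
    p=r*c['range_z'].ravel()[:,None]; T=np.array(c['T'])
    p=p@T[:3,:3].T+T[:3,3]; p[c['range_z'].ravel()==0]=np.nan
    return p.reshape(h,w,3)
def save(c,n): cv2.imwrite(f'pics/{n}.png',c['frame'][...,::-1])
E
python3 - <<'E'
from h import *
for n in('top','scene'):
    c=snap(n);save(c,n+'0');print(n,np.round(c['T'],3).tolist(),c['camera_matrix'].tolist(),c['k1'])
print(get_state())
E
```

```text
pics
top [[-0.008, -0.999, 0.047, 0.508], [-1.0, 0.008, -0.003, 0.025], [0.003, -0.047, -0.999, 1.071], [0.0, 0.0, 0.0, 1.0]] [[438.3073330820697, 0.0, 321.10238751397316], [0.0, 438.3073330820697, 190.12491441765934], [0.0, 0.0, 1.0]] -0.09840253863778378
scene [[0.549, 0.448, -0.706, 1.265], [0.836, -0.305, 0.456, -0.44], [-0.011, -0.841, -0.542, 0.597], [0.0, 0.0, 0.0, 1.0]] [[432.1166871640255, 0.0, 310.5580719882516], [0.0, 432.1166871640255, 193.33842110586085], [0.0, 0.0, 1.0]] -0.04642205904934082
{'time_s': 0.1, 'joints': array([ 8.96706782e+01,  2.05880136e+01,  6.39732964e-01, -1.78073880e-02,
       -7.01339274e+01, -1.65071283e+01]), 'qd': array([-0.04354664, -0.04597936,  0.12676159, -0.03257663,  0.03297235,
       -0.03772166]), 'joint_torque': array([-5.22406262e-04, -5.84162557e+01,  2.93752384e+01,  7.01563284e+00,
        1.01573789e-02, -4.78443337e-05]), 'tcp_pos': array([0.19540949, 0.6456866 , 0.2447138 ]), 'eef_rot': array([ 1.79916423e+02, -7.30933653e-03, -1.68425082e+01]), 'contact_force': array([-0.30895951, -0.2822977 , -0.52008941]), 'moment': array([-0.00976954, -0.03624115, -0.05458849]), 'gripper_force': 0.0, 'gripper_width': 0.0879391342614415}
```

View pics/top0.png

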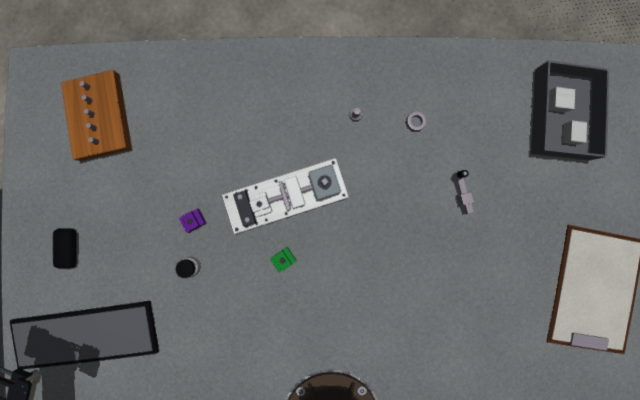

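View pics/scene0.png

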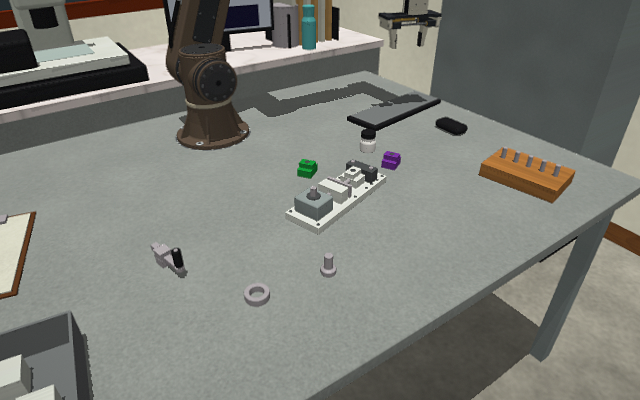

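The top view shows the crank (hub about (466,197), black knob (462,174)), the fixture with its gearbox and shaft at (323,183), the sample at (260,203) and the stop jaw at (243,208). The bystanders are the pin (356,114), ring (416,121) and jar (186,268). The purple (192,220) and green (283,260) blocks are look-alikes to leave alone. There is only one crank. Next I need rough positions.

```bash
python3 - <<'E'
from h import *
c=load('top');P=cloud(c)
for nm,uv,z in [('shaft',(323.5,182.5),.084),('hub',(466,197),.036),('knob',(462,174),.067),('jaw',(290,193),.054),('stop',(243,208),.054),('pin',(356,114),.03),('ring',(416,121),.016)]:
    print(nm,onplane(c,uv,z).round(4),P[int(uv[1]),int(uv[0])].round(4))
# base plate white mask -> rect
f=c['frame'].astype(int);m=((f.min(2)>170)).astype(np.uint8);m[:,:215]=0;m[:,355:]=0;m[:150]=0;m[245:]=0
pts=np.argwhere(m)[:,::-1]; w=onplane(c,pts,.02)[:,:2].astype(np.float32)
print(cv2.minAreaRect(w), len(w))
# crank: points above table
sub=P[160:225,440:490].reshape(-1,3);s=sub[(sub[:,2]>.012)]
print(len(s),cv2.minAreaRect(s[:,:2].astype(np.float32)))
b=cv2.resize(c['frame'][150:250,210:500],None,fx=2.7,fy=2.7,interpolation=cv2.INTER_CUBIC);cv2.imwrite('pics/crop.png',b[...,::-1])
E
```

```text
shaft [[0.5721 0.0164 0.084 ]] [0.5734 0.0175 0.0812]
hub [[ 0.5378 -0.3245  0.036 ]] [ 0.5379 -0.3258  0.0322]
knob [[ 0.5905 -0.3058  0.067 ]] [ 0.5907 -0.3069  0.0638]
jaw [[0.5502 0.0942 0.054 ]] [0.5502 0.0941 0.0546]
stop [[0.5162 0.2038 0.054 ]] [0.5162 0.2041 0.0525]
pin [[ 0.7402 -0.0637  0.03  ]] [ 0.7375 -0.0627  0.0419]
ring [[ 0.7255 -0.2119  0.016 ]] [ 7.289e-01 -2.156e-01 -6.000e-04]
((0.5456880927085876, 0.10934540629386902), (0.09760217368602753, 0.2881428301334381), 17.39516258239746) 2785
419 ((0.5511716604232788, -0.3214247524738312), (0.10262247174978256, 0.027928518131375313), 15.83792781829834)
```

View pics/crop.png

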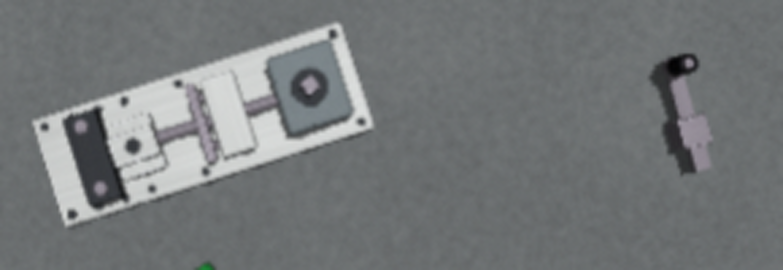

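The enlarged crop shows the only crank, with its hub at crop (694,131) and knob at (683,63). The shaft is at crop (310,85). The sample is the uncoloured aluminium block at crop (135,145), next to the dark stop jaw. I'll move over the fixture.

{"method": "apply_moves", "body": {
  "targets": [
    [1, 0.0346, 0.0173, 0, 0, 0, 0],
    [1, 0.0346, 0.0173, 0, 0, 0, 0],
    [1, 0.0346, 0.0173, 0, 0, 0, 0],
    [1, 0.0346, 0.0173, 0, 0, 0, 0],
    [1, 0.0346, 0.0173, 0, 0, 0, 0],
    [1, 0.0346, 0.0173, 0, 0, 0, 0],
    [1, 0.0346, 0.0173, 0, 0, 0, 0],
    [1, 0.0346, 0.0173, 0, 0, 0, 0],
    [1, 0.0346, 0.0173, 0, 0, 0, 0],
    [1, 0.0346, 0.0173, 0, 0, 0, 0],
    [1, 0.0346, 0.0173, 0, 0, 0, 0],
    [1, 0.0346, 0.0173, 0, 0, 0, 0],
    [1, 0.0346, 0.0173, 0, 0, 0, 0],
    [1, 0.0118, 0.0388, 0, 0, 0, 0],
    [1, 0.0118, 0.0388, 0, 0, 0, 0],
    [1, 0.0118, 0.0388, 0, 0, 0, 0],
    [1, 0.0118, 0.0388, 0, 0, 0, 0],
    [1, 0.0118, 0.0388, 0, 0, 0, 0],
    [1, 0.0118, 0.0388, 0, 0, 0, 0],
    [1, 0.0118, 0.0388, 0, 0, 0, 0]
  ]
}}

```text
time_s: 1.77
tcp_pos: [0.5607, 0.0148, 0.2454]
eef_rot: [180.0, 0.0, -16.8]
contact_force: [0.9, 0.5, -0.5]
gripper_width: 0.0878
gripper_force: 0.0
```

```bash
python3 - <<'E'
from h import *
c=snap('wrist');save(c,'w1');s=get_state();print(s['tcp_pos'],s['eef_rot'],s['joints'].round(1),np.round(c['T'],3).tolist(),c['camera_matrix'][0],c['k1'])
E
```

```text
[0.55992689 0.00937558 0.24546631] [ 1.79900393e+02  5.51884683e-02 -1.69737056e+01] [ 21.    9.8 -14.    0.  -66.3  52. ] [[-0.289, -0.923, -0.254, 0.629], [-0.957, 0.279, 0.077, -0.006], [0.0, 0.266, -0.964, 0.384], [0.0, 0.0, 0.0, 1.0]] [351.37299188   0.         325.64281351] -0.035405009668668
```

View pics/w1.png

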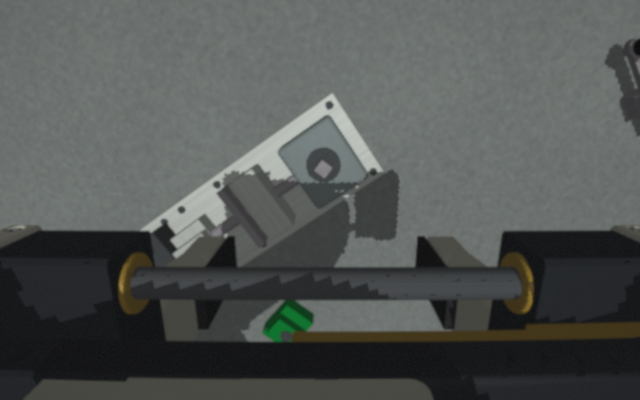

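The wrist view shows the drive square at about (323,169) on its dark collar and the gearbox around it. The crank is at the right edge. I'll measure the square now.

```bash
cat >> h.py <<'E'
def sq(c,u0,v0,z=.084,r=14,th=None):
    f=cv2.GaussianBlur(c['frame'],(0,0),0.6)
    g=f[v0-r:v0+r+1,u0-r:u0+r+1].max(2)
    t,m=cv2.threshold(g,0,255,cv2.THRESH_OTSU) if th is None else cv2.threshold(g,th,255,0)
    n,l=cv2.connectedComponents(m); k=l[r,r]
    cs,_=cv2.findContours((l==k).astype(np.uint8),0,cv2.CHAIN_APPROX_NONE)
    q=max(cs,key=cv2.contourArea)[:,0]+[u0-r,v0-r]
    w=onplane(c,q,z)[:,:2].astype(np.float32); return t,cv2.minAreaRect(w),w
E
python3 - <<'E'
from h import *
c=load('wrist')
print(c['frame'][155:184,308:340].max(2)[::2])
P=cloud(c)[150:190,300:345].reshape(-1,3);s=P[P[:,2]>.074]
print(len(s),np.median(s,0),cv2.minAreaRect(s[:,:2].astype(np.float32)))
t,rr,w=sq(c,323,169);print(t,rr)
E
```

```text
[[108  90  77  73  72  72  72  71  71  71  71  71  72  72  71  70  69  70
   69  70  70  70  71  71  71  70  71  71  77  93 111 123]
 [ 90  77  72  71  70  72  70  71  71  72  71  70  68  68  68  67  69  70
   68  70  71  71  71  72  72  70  69  70  73  76  89 110]
 [ 76  71  70  71  71  71  72  72  71  70  68  67  69  76  78  74  70  68
   69  69  69  70  71  71  69  71  71  71  70  71  77  95]
 [ 72  70  70  70  71  70  71  70  69  67  68  79  98 118 122 114  99  84
   74  69  69  70  70  71  69  69  70  71  70  72  73  84]
 [ 72  71  71  70  70  68  70  67  65  71  90 114 129 137 136 137 134 124
  109  94  80  72  69  68  71  69  71  71  71  72  73  79]
 [ 70  70  69  70  68  69  67  67  78  98 120 132 136 137 139 137 138 137
  135 132 121 105  88  75  70  69  70  71  70  71  71  76]
 [ 70  68  69  69  70  69  73  90 111 127 134 134 136 137 137 136 136 136
  135 135 134 132 125 112  90  74  70  70  71  69  71  82]
 [ 74  70  70  69  68  74  93 116 129 133 133 133 133 134 133 135 134 133
  134 133 131 130 121 104  83  72  68  69  70  70  71  87]
 [ 82  72  69  69  70  74  91 108 11
[... 458 characters left out ...]
  69  71  74  85  99 111 120 124 125]
 [125 123 123 121 116 107  95  84  77  74  72  70  69  69  71  72  70  70
   69  69  71  75  76  79  87  97 112 119 123 124 123 125]
 [121 122 120 118 112 109 108 108 108 103  94  80  70  72  77  79  75  71
   69  75  89 101 108 111 113 112 113 117 120 120 121 118]
 [ 93  87  85  83  77  73  75  82  85  86  82  73  69  71  76  77  73  69
   68  73  81  84  86  85  82  78  81  91  93  88  86  83]]
215 [0.57779663 0.01215203 0.0837316 ] ((0.5772456526756287, 0.012303074821829796), (0.012129420414566994, 0.012047571130096912), 37.315250396728516)
97.0 ((0.577231764793396, 0.012176068499684334), (0.012194843962788582, 0.012216315604746342), 35.0493049621582)
```

{"method": "apply_moves", "body": {
  "targets": [
    [1, 0.0085, 0.0361, 0, 0, 0, 0],
    [1, 0.0085, 0.0361, 0, 0, 0, 0],
    [1, 0.0085, 0.0361, 0, 0, 0, 0],
    [1, 0.0085, 0.0361, 0, 0, 0, 0],
    [1, 0.0085, 0.0361, 0, 0, 0, 0],
    [1, 0.0085, 0.0361, 0, 0, 0, 0],
    [1, 0.0085, 0.0361, 0, 0, 0, 0],
    [1, 0.0085, 0.0361, 0, 0, 0, 0],
    [1, 0.0085, 0.0361, 0, 0, 0, 0],
    [1, 0, 0, 0, 0, 0, -0.0734],
    [1, 0, 0, 0, 0, 0, -0.0734],
    [1, 0, 0, 0, 0, 0, -0.0734],
    [1, 0, 0, 0, 0, 0, -0.0734],
    [1, 0, 0, 0, 0, 0, -0.0734],
    [1, 0, 0, 0, 0, 0, 0],
    [1, 0, 0, 0, 0, 0, 0],
    [1, 0, 0, 0, 0, 0, 0]
  ]
}}

```text
time_s: 3.23
tcp_pos: [0.5404, -0.3164, 0.2453]
eef_rot: [-180.0, 0.0, 16.0]
contact_force: [1.0, -0.1, 0.4]
gripper_width: 0.0874
gripper_force: 0.0
```

```bash
python3 - <<'E'
from h import *
c=snap('wrist');save(c,'w2');s=get_state();print(s['tcp_pos'],s['eef_rot'],s['joints'].round(1))
P=cloud(c);Q=P.reshape(-1,3);tc=s['tcp_pos'];d=np.hypot(Q[:,0]-tc[0],Q[:,1]-tc[1])
for lo,hi,R in((.030,.040,.03),(.021,.0285,.08),(.060,.072,.09),(.028,.07,.09)):
    q=Q[(Q[:,2]>lo)&(Q[:,2]<hi)&(d<R)]
    if len(q)>4: print(lo,hi,len(q),q.mean(0).round(4),cv2.minAreaRect(q[:,:2].astype(np.float32)))
E
```

```text
[ 0.54041425 -0.31639466  0.2454409 ] [-1.79992157e+02  1.01402068e-02  1.60214703e+01] [-12.5  16.   -5.8  -0.  -68.2 118.5]
0.03 0.04 740 [ 0.5351 -0.3293  0.0353] ((0.5324108004570007, -0.3305498957633972), (0.03547698259353638, 0.025619398802518845), 15.945640563964844)
0.021 0.0285 521 [ 0.5662 -0.3213  0.0258] ((0.5614204406738281, -0.32359400391578674), (0.08588659763336182, 0.024395275861024857), 9.49238395690918)
0.06 0.072 315 [ 0.595  -0.3143  0.0667] ((0.5949838757514954, -0.31431952118873596), (0.01690453104674816, 0.016822760924696922), 62.126136779785156)
0.028 0.07 1266 [ 0.5476 -0.3263  0.0427] ((0.5525075197219849, -0.32480791211128235), (0.10477549582719803, 0.025619398802518845), 15.945640563964844)
```

View pics/w2.png

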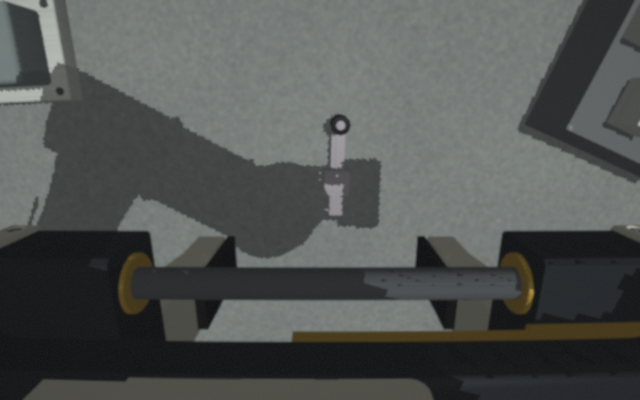

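The wrist view shows the crank's knob at (340,125), its hub at about (335,177) and its counterweight at (336,205). The 104 mm length and the 35 and 67 mm heights check out. The yaw is 16° and the origin about (0.5367,-0.330). I'll descend and grip it.

{"method": "apply_moves", "body": {
  "targets": [
    [1, -0.0074, 0.0121, 0, 0, 0, 0],
    [1, 0, 0, 0.035, 0, 0, 0],
    [1, 0, 0, 0.035, 0, 0, 0],
    [1, 0, 0, 0.035, 0, 0, 0],
    [1, 0, 0, 0.035, 0, 0, 0],
    [1, 0, 0, 0.03, 0, 0, 0],
    [1, 0, 0, 0.025, 0, 0, 0],
    [1, 0, 0, 0.015, 0, 0, 0],
    [1, 0, 0, 0.0114, 0, 0, 0],
    [1, 0, 0, 0, 0, 0, 0],
    [1, 0, 0, 0, 0, 0, 0],
    [0, 0, 0, 0, 0, 0, 0],
    [0, 0, 0, 0, 0, 0, 0],
    [0, 0, 0, 0, 0, 0, 0],
    [0, 0, 0, 0, 0, 0, 0],
    [0, 0, 0, 0, 0, 0, 0],
    [0, 0, 0, 0, 0, 0, 0],
    [0, 0, 0, 0, 0, 0, 0],
    [0, 0, 0, 0, 0, 0, 0]
  ],
  "newtons": 40
}}

```text
time_s: 4.87
tcp_pos: [0.5367, -0.3301, 0.0242]
eef_rot: [180.0, -0.0, 16.2]
contact_force: [-0.1, -0.2, -0.6]
gripper_width: 0.0403
gripper_force: 0.0
```

{"method": "apply_moves", "body": {
  "targets": [
    [0, 0, 0, 0, 0, 0, 0],
    [0, 0, 0, 0, 0, 0, 0],
    [0, 0, 0, 0, 0, 0, 0],
    [0, 0, 0, 0, 0, 0, 0],
    [0, 0, 0, 0, 0, 0, 0],
    [0, 0, 0, 0, 0, 0, 0]
  ]
}}

```text
time_s: 5.37
tcp_pos: [0.5365, -0.3301, 0.0241]
eef_rot: [-180.0, 0.0, 16.2]
contact_force: [-1.8, 1.2, 1.1]
gripper_width: 0.0259
gripper_force: 39.9
```

{"method": "apply_moves", "body": {
  "targets": [
    [0, 0, 0, -0.014, 0, 0, 0],
    [0, 0, 0, -0.03, 0, 0, 0],
    [0, 0, 0, -0.036, 0, 0, 0],
    [0, 0, 0, -0.036, 0, 0, 0],
    [0, 0, 0, -0.034, 0, 0, 0],
    [0, 0, 0, -0.02, 0, 0, 0],
    [0, 0.005, -0.0356, 0, 0, 0, 0],
    [0, 0.005, -0.0356, 0, 0, 0, 0],
    [0, 0.005, -0.0356, 0, 0, 0, 0],
    [0, 0.005, -0.0356, 0, 0, 0, 0],
    [0, 0.005, -0.0356, 0, 0, 0, 0],
    [0, 0.005, -0.0356, 0, 0, 0, 0],
    [0, 0.005, -0.0356, 0, 0, 0, 0],
    [0, 0.005, -0.0356, 0, 0, 0, 0],
    [0, 0, 0, 0, 0, 0, -0.0733],
    [0, 0, 0, 0, 0, 0, -0.0733],
    [0, 0, 0, 0, 0, 0, -0.0733],
    [0, 0, 0, 0, 0, 0, 0],
    [0, 0, 0, 0, 0, 0, 0],
    [0, 0, 0, 0, 0, 0, 0]
  ]
}}

```text
time_s: 7.03
tcp_pos: [0.4955, -0.0457, 0.194]
eef_rot: [-180.0, 0.0, 35.7]
contact_force: [0.0, -0.2, -2.6]
gripper_width: 0.0259
gripper_force: 39.9
```

```bash
python3 - <<'E'
from h import *
c=snap('wrist');save(c,'w3');s=get_state();print(s['tcp_pos'],s['eef_rot'],s['joints'].round(1),s['contact_force'])
E
```

```text
[ 0.49556462 -0.04574893  0.19399567] [-1.79991483e+02  1.34558037e-02  3.57772743e+01] [ 17.4   6.2 -25.5  -0.  -58.3 108.4] [-0.4889036   0.74527759 -3.31644659]
```

View pics/w3.png

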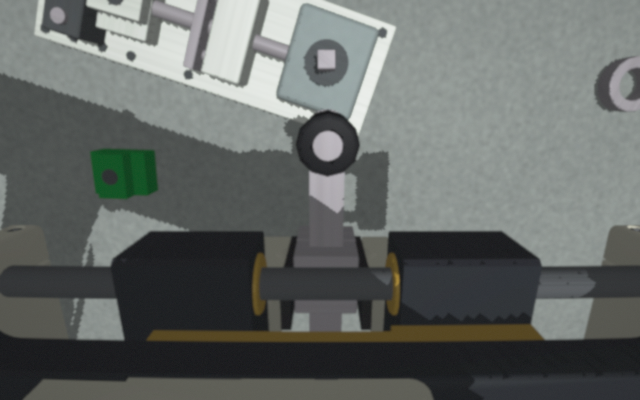

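This view shows the knob top at (327,145), with the arm running straight down the picture to the gripped hub. The shaft square is at (326,59) and nearly aligned with the view. I'll measure both in the tool frame.

```bash
python3 - <<'E'
from h import *
c=load('wrist');s=get_state();tc=s['tcp_pos'];y=np.radians(s['eef_rot'][2])
R=np.array([[np.cos(y),np.sin(y)],[np.sin(y),-np.cos(y)]]) # columns tx,ty
P=cloud(c);tl=lambda p:((p[...,:2]-tc[:2])@R)
Q=P[105:185,290:365].reshape(-1,3);q=Q[(Q[:,2]>tc[2]+.035)]
(ccen,rad)=cv2.minEnclosingCircle(tl(q).astype(np.float32));print('knob tool',ccen,rad,np.median(q[:,2])-tc[2])
# arm edges
a=P[180:238,295:360].reshape(-1,3);a=a[np.abs(a[:,2]-tc[2])<.012];t=tl(a);print('arm z',np.median(a[:,2])-tc[2],len(t))
for x in np.arange(.02,.05,.005):
    k=t[np.abs(t[:,0]-x)<.003]
    if len(k): print(round(x,3),k[:,1].min().round(4),k[:,1].max().round(4))
B=P[40:80,305:348].reshape(-1,3);b=B[(B[:,2]>.076)&(B[:,2]<.1)]
print('shaft depth',len(b),np.median(b[:,2]),cv2.minAreaRect(b[:,:2].astype(np.float32)))
t_,rr,w=sq(c,326,59);print('shaft col',t_,rr)
for cen in (rr[0],cv2.minAreaRect(b[:,:2].astype(np.float32))[0]): print(tl(np.array(cen)))
E
```

```text
knob tool (0.060319676995277405, 0.0009534390992484987) 0.009112777188420296 0.042778698493765366
arm z 0.0017523824796848442 2068
0.02 -0.0065 0.0074
0.025 -0.0065 0.0076
0.03 -0.0063 0.0076
0.035 -0.0063 0.0075
0.04 -0.0062 0.0075
0.045 -0.0013 0.0034
shaft depth 352 0.08379220665573184 ((0.5766918063163757, 0.012288149446249008), (0.01202657911926508, 0.01146126538515091), 36.1674690246582)
shaft col 140.0 ((0.5772762894630432, 0.012295425869524479), (0.010682366788387299, 0.01069751475006342), 35.74115753173828)
[0.10022715 0.00068044]
[0.0997487  0.00034463]
```

{"method": "apply_moves", "body": {
  "targets": [
    [0, 0.0332, 0, 0, 0, 0, 0],
    [0, 0.0332, 0, 0, 0, 0, 0],
    [0, 0.0333, 0, 0, 0, 0, 0],
    [0, 0, 0, 0.03, 0, 0, 0],
    [0, 0, 0, 0.03, 0, 0, 0],
    [0, 0, 0, 0.015, 0, 0, 0],
    [0, 0, 0, 0.006, 0, 0, 0],
    [0, 0, 0, 0, 0, 0, 0],
    [0, 0, 0, 0, 0, 0, 0],
    [0, 0, 0, 0, 0, 0, 0]
  ]
}}

```text
time_s: 7.92
tcp_pos: [0.5774, 0.0131, 0.1147]
eef_rot: [179.9, -0.1, 36.0]
contact_force: [-1.1, -0.1, -3.0]
gripper_width: 0.0259
gripper_force: 39.9
```

{"method": "apply_moves", "body": {
  "targets": [
    [0, 0, 0, 0.002, 0, 0, 0],
    [0, 0, 0, 0.001, 0, 0, 0],
    [0, 0, 0, 0.001, 0, 0, 0],
    [0, 0, 0, 0.001, 0, 0, 0],
    [0, 0, 0, 0.0005, 0, 0, 0],
    [0, 0, 0, 0.0005, 0, 0, 0],
    [0, 0, 0, 0, 0, 0, 0]
  ]
}}

```text
time_s: 8.5
tcp_pos: [0.5765, 0.0131, 0.1072]
eef_rot: [180.0, -0.0, 36.0]
contact_force: [0.3, -1.3, -2.2]
gripper_width: 0.0256
gripper_force: 39.9
```

{"method": "apply_moves", "body": {
  "targets": [
    [0, 0, 0, 0.0005, 0, 0, 0],
    [0, 0, 0, 0.0005, 0, 0, 0],
    [0, 0, 0, 0.0005, 0, 0, 0],
    [0, 0, 0, 0.0005, 0, 0, 0],
    [0, 0, 0, 0, 0, 0, 0]
  ]
}}

```text
time_s: 8.92
tcp_pos: [0.5765, 0.013, 0.1051]
eef_rot: [180.0, -0.0, 36.0]
contact_force: [1.3, -0.5, -1.7]
gripper_width: 0.026
gripper_force: 39.9
```

{"method": "apply_moves", "body": {
  "targets": [
    [0, 0, 0, 0.001, 0, 0, 0],
    [0, 0, 0, 0.001, 0, 0, 0],
    [0, 0, 0, 0.001, 0, 0, 0],
    [0, 0, 0, 0.001, 0, 0, 0],
    [0, 0, 0, 0, 0, 0, 0]
  ]
}}

```text
time_s: 9.33
tcp_pos: [0.5765, 0.013, 0.101]
eef_rot: [180.0, -0.0, 36.0]
contact_force: [2.7, -2.9, -2.1]
gripper_width: 0.0255
gripper_force: 39.9
```

{"method": "apply_moves", "body": {
  "targets": [
    [0, 0, 0, 0.001, 0, 0, 0],
    [0, 0, 0, 0.001, 0, 0, 0],
    [0, 0, 0, 0.001, 0, 0, 0],
    [0, 0, 0, 0.001, 0, 0, 0],
    [0, 0, 0, 0.001, 0, 0, 0],
    [0, 0, 0, 0.001, 0, 0, 0],
    [0, 0, 0, 0.001, 0, 0, 0],
    [0, 0, 0, 0.0005, 0, 0, 0],
    [0, 0, 0, 0.0005, 0, 0, 0],
    [0, 0, 0, 0, 0, 0, 0]
  ]
}}

```text
time_s: 10.17
tcp_pos: [0.5765, 0.013, 0.0932]
eef_rot: [180.0, -0.0, 36.0]
contact_force: [3.1, -3.0, -0.8]
gripper_width: 0.026
gripper_force: 39.9
```

{"method": "apply_moves", "body": {
  "targets": [
    [0, 0, 0, 0.0005, 0, 0, 0],
    [0, 0, 0, 0.0005, 0, 0, 0],
    [0, 0, 0, 0.0003, 0, 0, 0],
    [0, 0, 0, 0, 0, 0, 0],
    [0, 0, 0, 0, 0, 0, 0],
    [0, 0, 0, 0, 0, 0, 0]
  ]
}}

```text
time_s: 10.67
tcp_pos: [0.5765, 0.0131, 0.092]
eef_rot: [180.0, -0.0, 36.0]
contact_force: [2.6, -4.2, 1.5]
gripper_width: 0.0261
gripper_force: 39.9
```

The crank is seated: the underside is at about 0.068 m and the vertical force has reversed. I'll release it and lift off.

{"method": "apply_moves", "body": {
  "targets": [
    [0.7, 0, 0, 0, 0, 0, 0],
    [0.7, 0, 0, 0, 0, 0, 0],
    [0.7, 0, 0, 0, 0, 0, 0],
    [0.7, 0, 0, 0, 0, 0, 0],
    [0.7, 0, 0, 0, 0, 0, 0],
    [0.7, 0, 0, -0.01, 0, 0, 0],
    [0.7, 0, 0, -0.02, 0, 0, 0],
    [0.7, 0, 0, -0.025, 0, 0, 0],
    [0.7, 0, 0, -0.02, 0, 0, 0],
    [0.7, 0, 0, 0, 0, 0, 0],
    [0.7, 0, 0, 0, 0, 0, 0],
    [0.7, 0, 0, 0, 0, 0, 0]
  ]
}}

```text
time_s: 11.67
tcp_pos: [0.576, 0.0131, 0.167]
eef_rot: [-180.0, -0.0, 36.0]
contact_force: [0.3, -0.0, -1.9]
gripper_width: 0.0612
gripper_force: 0.0
```

```bash
cat > m.py <<'E'
from h import *
c=snap('wrist');s=get_state();tc=s['tcp_pos'];y=np.radians(s['eef_rot'][2])
R=np.array([[np.cos(y),np.sin(y)],[np.sin(y),-np.cos(y)]])
Q=cloud(c).reshape(-1,3);t=(Q[:,:2]-tc[:2])@R
for n,lo,hi,X,D in(('knob',.126,.142,.06,.03),('hub',.100,.109,0,.028),('shaft/arm',.09,.0985,.03,.05)):
    k=(Q[:,2]>lo)&(Q[:,2]<hi)&(np.hypot(t[:,0]-X,t[:,1])<D)
    if k.sum()>5: print(n,k.sum(),np.median(Q[k,2]).round(4),cv2.minEnclosingCircle(t[k].astype(np.float32)),cv2.minAreaRect(t[k].astype(np.float32)))
print(tc,s['eef_rot'],s['gripper_width'],s['contact_force'])
E
python3 m.py
```

```text
knob 1056 0.1346 ((0.06116268411278725, 0.0008368655689992011), 0.009000281803309917) ((0.061031125485897064, 0.0008600233122706413), (0.017394080758094788, 0.016975687816739082), 45.22588348388672)
hub 2013 0.1037 ((-0.005391419865190983, 0.0007689191843383014), 0.02296495996415615) ((-0.0067269643768668175, 0.0007729837670922279), (0.02592780441045761, 0.042032185941934586), 89.2366943359375)
shaft/arm 1393 0.0938 ((0.025024089962244034, -0.0005972817307338119), 0.044728949666023254) ((0.025076493620872498, -0.0009311120957136154), (0.0252973809838295, 0.0880030021071434), 80.89967346191406)
[0.57577226 0.01300002 0.16644637] [-1.79968417e+02  4.48090365e-02  3.59775866e+01] 0.0614674035571284 [ 0.18457848  0.00962473 -0.33541947]
```

Knob top is at 0.1346 m and hub top at 0.1037 m, so the crank is fully seated. The knob is at tool (0.0607, 0). I'll grip it now.

{"method": "apply_moves", "body": {
  "targets": [
    [0.7, 0.03, 0, 0, 0, 0, 0],
    [0.7, 0.0305, 0, 0, 0, 0, 0],
    [0.7, 0, 0, 0, 0, 0, 0],
    [0.7, 0, 0, 0, 0, 0, 0],
    [0.7, 0, 0, 0.02, 0, 0, 0],
    [0.7, 0, 0, 0.02, 0, 0, 0],
    [0.7, 0, 0, 0.006, 0, 0, 0],
    [0, 0, 0, 0, 0, 0, 0],
    [0, 0, 0, 0, 0, 0, 0],
    [0, 0, 0, 0, 0, 0, 0],
    [0, 0, 0, 0, 0, 0, 0],
    [0, 0, 0, 0, 0, 0, 0],
    [0, 0, 0, 0, 0, 0, 0],
    [0, 0, 0, 0, 0, 0, 0],
    [0, 0, 0, 0, 0, 0, 0],
    [0, 0, 0, 0, 0, 0, 0],
    [0, 0, 0, 0, 0, 0, 0],
    [0, 0, 0, 0, 0, 0, 0],
    [0, 0, 0, 0, 0, 0, 0]
  ],
  "newtons": 20
}}

```text
time_s: 13.3
tcp_pos: [0.6255, 0.0487, 0.121]
eef_rot: [180.0, -0.0, 36.0]
contact_force: [0.6, 1.1, 2.4]
gripper_width: 0.0174
gripper_force: 20.0
```

{"method": "apply_moves", "body": {
  "targets": [
    [0, -0.0007, 0.0094, 0, 0, 0, 0],
    [0, -0.0022, 0.0092, 0, 0, 0, 0],
    [0, -0.0036, 0.0087, 0, 0, 0, 0],
    [0, -0.0049, 0.008, 0, 0, 0, 0],
    [0, -0.0061, 0.0072, 0, 0, 0, 0],
    [0, -0.0072, 0.0061, 0, 0, 0, 0],
    [0, -0.008, 0.0049, 0, 0, 0, 0],
    [0, -0.0087, 0.0036, 0, 0, 0, 0],
    [0, -0.0092, 0.0022, 0, 0, 0, 0],
    [0, -0.0094, 0.0007, 0, 0, 0, 0]
  ]
}}

```text
time_s: 14.13
tcp_pos: [0.6135, -0.0352, 0.1213]
eef_rot: [180.0, -0.2, 36.0]
contact_force: [2.3, 4.7, -0.5]
gripper_width: 0.0174
gripper_force: 20.0
```

{"method": "apply_moves", "body": {
  "targets": [
    [0, -0.0185, -0.0029, 0, 0, 0, 0],
    [0, -0.0167, -0.0085, 0, 0, 0, 0],
    [0, -0.0133, -0.0133, 0, 0, 0, 0],
    [0, -0.0085, -0.0167, 0, 0, 0, 0],
    [0, -0.0029, -0.0185, 0, 0, 0, 0],
    [0, 0.0029, -0.0185, 0, 0, 0, 0],
    [0, 0.0085, -0.0167, 0, 0, 0, 0],
    [0, 0.0133, -0.0133, 0, 0, 0, 0],
    [0, 0.0167, -0.0085, 0, 0, 0, 0],
    [0, 0.0185, -0.0029, 0, 0, 0, 0]
  ]
}}

```text
time_s: 14.97
tcp_pos: [0.5404, 0.0608, 0.1209]
eef_rot: [180.0, 0.2, 36.0]
contact_force: [0.7, -8.6, -0.1]
gripper_width: 0.0177
gripper_force: 20.0
```

{"method": "apply_moves", "body": {
  "targets": [
    [0, 0.0185, 0.0029, 0, 0, 0, 0],
    [0, 0.0167, 0.0085, 0, 0, 0, 0],
    [0, 0.0133, 0.0133, 0, 0, 0, 0],
    [0, 0.0085, 0.0167, 0, 0, 0, 0],
    [0, 0.0029, 0.0185, 0, 0, 0, 0],
    [0, -0.0029, 0.0185, 0, 0, 0, 0],
    [0, -0.0085, 0.0167, 0, 0, 0, 0],
    [0, -0.0133, 0.0133, 0, 0, 0, 0],
    [0, -0.0167, 0.0085, 0, 0, 0, 0],
    [0, -0.0185, 0.0029, 0, 0, 0, 0],
    [0, -0.0185, -0.0029, 0, 0, 0, 0],
    [0, -0.0167, -0.0085, 0, 0, 0, 0],
    [0, -0.0133, -0.0133, 0, 0, 0, 0],
    [0, -0.0085, -0.0167, 0, 0, 0, 0],
    [0, -0.0029, -0.0185, 0, 0, 0, 0],
    [0, 0.0029, -0.0185, 0, 0, 0, 0],
    [0, 0.0085, -0.0167, 0, 0, 0, 0],
    [0, 0.0133, -0.0133, 0, 0, 0, 0],
    [0, 0.0167, -0.0085, 0, 0, 0, 0],
    [0, 0.0185, -0.0029, 0, 0, 0, 0]
  ]
}}

```text
time_s: 16.63
tcp_pos: [0.5402, 0.0607, 0.1209]
eef_rot: [180.0, 0.2, 36.0]
contact_force: [0.1, -9.2, -0.1]
gripper_width: 0.0176
gripper_force: 20.0
```

{"method": "apply_moves", "body": {
  "targets": [
    [0, 0.0185, 0.0029, 0, 0, 0, 0],
    [0, 0.0167, 0.0085, 0, 0, 0, 0],
    [0, 0.0133, 0.0133, 0, 0, 0, 0],
    [0, 0.0085, 0.0167, 0, 0, 0, 0],
    [0, 0.0029, 0.0185, 0, 0, 0, 0],
    [0, 0, 0, 0, 0, 0, 0],
    [0, 0, 0, 0, 0, 0, 0],
    [0.7, 0, 0, 0, 0, 0, 0],
    [0.7, 0, 0, 0, 0, 0, 0],
    [0.7, 0, 0, 0, 0, 0, 0],
    [0.7, 0, 0, 0, 0, 0, 0],
    [0.7, 0, 0, 0, 0, 0, 0],
    [0.7, 0, 0, -0.03, 0, 0, 0],
    [0.7, 0, 0, -0.04, 0, 0, 0],
    [0.7, 0, 0, -0.03, 0, 0, 0],
    [0.7, 0, -0.038, 0, 0, 0, 0],
    [0.7, 0, -0.038, 0, 0, 0, 0],
    [0.7, 0, -0.038, 0, 0, 0, 0],
    [0.7, 0, -0.038, 0, 0, 0, 0],
    [0.7, 0, 0, 0, 0, 0, 0]
  ]
}}

```text
time_s: 18.3
tcp_pos: [0.5329, 0.1754, 0.2214]
eef_rot: [-179.9, -0.1, 36.2]
contact_force: [-0.6, -0.6, -0.5]
gripper_width: 0.0611
gripper_force: 0.0
```

{"method": "apply_moves", "body": {
  "targets": [
    [0.7, 0, 0, 0, 0, 0, 0],
    [0.7, 0, 0, 0, 0, 0, 0]
  ]
}}

```text
time_s: 18.47
tcp_pos: [0.5358, 0.1718, 0.2211]
eef_rot: [180.0, -0.0, 36.1]
contact_force: [-0.2, -0.4, -0.3]
gripper_width: 0.0615
gripper_force: 0.0
```

```bash
python3 - <<'E'
from h import *
c=snap('wrist');save(c,'w4');s=get_state();print(s['tcp_pos'],s['eef_rot'],s['contact_force'])
E
```

```text
[0.53608702 0.17125348 0.22089511] [1.79993378e+02 9.45520158e-04 3.59980934e+01] [ 0.26212977 -0.67765289  0.33554308]
```

View pics/w4.png

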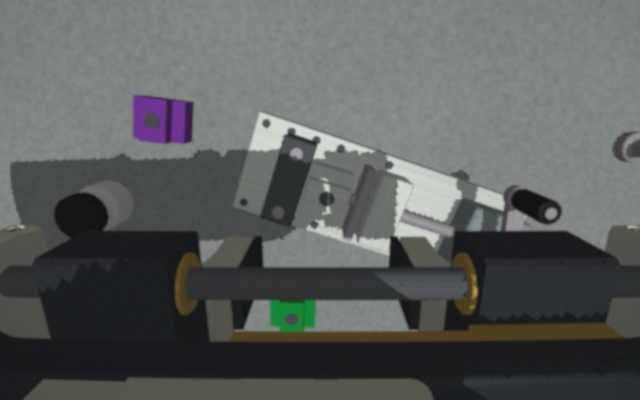

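The wrist view shows the dark stop jaw at about (290,180), the sample with its hole at (327,198), and the plate and jaw at (365,205). The crank knob stands at the right, at (550,213). I'll profile the heights along the clamp.

```bash
python3 - <<'E'
from h import *
c=load('wrist');P=cloud(c);Q=P.reshape(-1,3);C=c['frame'].reshape(-1,3).max(1)
S=np.array([.5768,.0127])
# direction from stop jaw rect
roi=np.zeros(P.shape[:2],bool);roi[125:235,250:330]=1;roi=roi.ravel()
k=roi&(Q[:,2]>.050)&(Q[:,2]<.058)&(np.hypot(Q[:,0]-.516,Q[:,1]-.2)<.06)&(C<70)
r=cv2.minAreaRect(Q[k][:,:2].astype(np.float32));print('stop',k.sum(),r)
a=np.radians(107.4)
for ang in(106.5,107.4,108.3):
    a=np.radians(ang);f=np.array([np.cos(a),np.sin(a)]);n=np.array([-f[1],f[0]])
    X=(Q[:,:2]-S)@f;Y=(Q[:,:2]-S)@n
    ks=k&(np.abs(Y)<.035);print(ang,'stop x',np.percentile(X[ks],[1,50,99]).round(4))
a=np.radians(107.4);f=np.array([np.cos(a),np.sin(a)]);n=np.array([-f[1],f[0]])
X=(Q[:,:2]-S)@f;Y=(Q[:,:2]-S)@n
for y0 in(-.027,-.012,.012,.02):
    o=[]
    for x in np.arange(.095,.215,.0015):
        kk=(np.abs(X-x)<.00075)&(np.abs(Y-y0)<.006)&(Q[:,2]>.0)
        o.append((round(x*1000),int(np.median(Q[kk,2])*1000),int(np.median(C[kk]))) if kk.sum() else (round(x*1000),))
    print(y0,*o)
E
```

```text
stop 2179 ((0.5216755867004395, 0.18840473890304565), (0.08029565215110779, 0.054931141436100006), 16.973207473754883)
106.5 stop x [0.1599 0.1965 0.2111]
107.4 stop x [0.16   0.1965 0.2112]
108.3 stop x [0.16   0.1966 0.2113]
-0.027 (95, 53, 215) (96, 53, 214) (98, 53, 215) (100, 53, 216) (101, 53, 216) (103, 53, 166) (104, 54, 123) (106, 53, 113) (107, 53, 114) (109, 53, 115) (110, 53, 113) (112, 53, 112) (113, 53, 111) (115, 53, 110) (116, 53, 110) (118, 53, 102) (119, 40, 88) (121, 39, 85) (122, 40, 82) (124,) (125, 53, 83) (127, 211, 88) (128, 220, 89) (130, 222, 89) (131, 224, 89) (133, 248, 82) (134, 261, 81) (136, 231, 30) (137, 217, 25) (139, 20, 113) (140, 19, 112) (142, 20, 113) (143, 20, 112) (145, 20, 113) (146, 20, 111) (148, 20, 113) (149, 20, 112) (151, 20, 113) (152, 20, 113) (154, 20, 112) (155, 20, 113) (157, 21, 112) (158, 20, 113) (160, 20, 112) (161, 20, 113) (163, 22, 109) (164, 293, 88) (166, 294, 79) (167, 295, 79) (169, 294, 79) (170, 295, 79) (172, 302, 78) (173, 305, 63) (175, 306, 34) (176, 306, 51) (178, 306, 52) (179, 306, 51) (181, 306, 52) (182, 306, 
[... 3047 characters left out ...]
 41, 110) (143, 41, 110) (145, 41, 110) (146, 41, 110) (148, 41, 108) (149, 41, 108) (151, 42, 109) (152, 42, 110) (154, 41, 115) (155, 42, 124) (157, 41, 137) (158, 42, 113) (160, 42, 110) (161, 42, 109) (163, 41, 111) (164, 41, 110) (166, 41, 109) (167, 42, 108) (169, 42, 109) (170, 42, 110) (172, 41, 109) (173, 42, 109) (175, 42, 109) (176, 42, 109) (178, 42, 107) (179, 40, 105) (181, 19, 104) (182, 19, 86) (184, 53, 54) (185, 53, 46) (187, 53, 46) (188, 53, 46) (190, 53, 47) (191, 54, 47) (193, 54, 47) (194, 54, 47) (196, 54, 47) (197, 54, 49) (199, 54, 49) (200, 54, 47) (202, 54, 47) (203, 54, 47) (205, 54, 47) (206, 54, 46) (208, 53, 46) (209, 53, 46) (211, 53, 51) (212, 53, 73) (214,)
```

```bash
python3 - <<'E'
from h import *
c=load('wrist');P=cloud(c);Q=P.reshape(-1,3);S=np.array([.5768,.0127]);C=c['frame'].reshape(-1,3).max(1)
for ang in (107.0,107.4,107.8):
    a=np.radians(ang);f=np.array([np.cos(a),np.sin(a)]);n=np.array([-f[1],f[0]]);X=(Q[:,:2]-S)@f*1e3;Y=(Q[:,:2]-S)@n*1e3
    for nm,lo,hi,zl,zh in(('jaw',80,122,51,57),('plate',121,137,51,57),('sample',137,182,39,58),('stop',181,218,51,57)):
        ex=[]
        for y0 in np.arange(-20,34,3.):
            k=(np.abs(Y-y0)<1.5)&(X>lo)&(X<hi)&(Q[:,2]>zl/1e3)&(Q[:,2]<zh/1e3)
            if k.sum()>15: ex.append((X[k].min(),X[k].max()))
        print(ang,nm,len(ex),np.median(ex,0).round(2))
    
E
```

```text
107.0 jaw 18 [ 88.95 118.5 ]
107.0 plate 18 [124.61 132.52]
107.0 sample 17 [139.78 179.67]
107.0 stop 18 [182.45 212.21]
107.4 jaw 18 [ 88.82 118.53]
107.4 plate 18 [124.7  132.56]
107.4 sample 15 [139.84 179.69]
107.4 stop 18 [182.49 212.19]
107.8 jaw 18 [ 88.85 118.64]
107.8 plate 18 [124.74 132.61]
107.8 sample 15 [139.95 179.71]
107.8 stop 18 [182.53 212.22]
```

Remaining free travel is 182.35 − 132.65 − 40 ≈ 9.8 mm, and the spring adds 1.9 mm. That makes 11.7 mm, or about 280° more. I'll re-grip the knob and wind 234° first, to just before the pinch.

{"method": "apply_moves", "body": {
  "targets": [
    [0.7, 0, 0.038, 0, 0, 0, 0],
    [0.7, 0, 0.038, 0, 0, 0, 0],
    [0.7, 0, 0.038, 0, 0, 0, 0],
    [0.7, 0, 0.038, 0, 0, 0, 0],
    [0.7, 0, 0, 0, 0, 0, 0],
    [0.7, 0, 0, 0, 0, 0, 0],
    [0.7, 0, 0, 0.03, 0, 0, 0],
    [0.7, 0, 0, 0.04, 0, 0, 0],
    [0.7, 0, 0, 0.03, 0, 0, 0],
    [0.7, 0, 0, 0, 0, 0, 0],
    [0, 0, 0, 0, 0, 0, 0],
    [0, 0, 0, 0, 0, 0, 0],
    [0, 0, 0, 0, 0, 0, 0],
    [0, 0, 0, 0, 0, 0, 0],
    [0, 0, 0, 0, 0, 0, 0],
    [0, 0, 0, 0, 0, 0, 0],
    [0, 0, 0, 0, 0, 0, 0],
    [0, 0, 0, 0, 0, 0, 0],
    [0, 0, 0, 0, 0, 0, 0],
    [0, 0, 0, 0, 0, 0, 0]
  ],
  "newtons": 20
}}

```text
time_s: 20.18
tcp_pos: [0.6256, 0.0486, 0.1212]
eef_rot: [180.0, -0.0, 36.0]
contact_force: [1.3, 0.4, 1.5]
gripper_width: 0.0175
gripper_force: 20.0
```

{"method": "apply_moves", "body": {
  "targets": [
    [0, -0.0029, 0.0185, 0, 0, 0, 0],
    [0, -0.0085, 0.0167, 0, 0, 0, 0],
    [0, -0.0133, 0.0133, 0, 0, 0, 0],
    [0, -0.0167, 0.0085, 0, 0, 0, 0],
    [0, -0.0185, 0.0029, 0, 0, 0, 0],
    [0, -0.0185, -0.0029, 0, 0, 0, 0],
    [0, -0.0167, -0.0085, 0, 0, 0, 0],
    [0, -0.0133, -0.0133, 0, 0, 0, 0],
    [0, -0.0085, -0.0167, 0, 0, 0, 0],
    [0, -0.0029, -0.0185, 0, 0, 0, 0],
    [0, 0.0029, -0.0185, 0, 0, 0, 0],
    [0, 0.0085, -0.0167, 0, 0, 0, 0]
  ]
}}

```text
time_s: 21.18
tcp_pos: [0.5167, 0.0128, 0.1216]
eef_rot: [179.9, -0.1, 36.0]
contact_force: [9.6, -5.4, -6.7]
gripper_width: 0.0175
gripper_force: 20.0
```

{"method": "apply_moves", "body": {
  "targets": [
    [0, 0.0058, -0.0074, 0, 0, 0, 0],
    [0, 0.0069, -0.0064, 0, 0, 0, 0]
  ]
}}

```text
time_s: 21.35
tcp_pos: [0.5197, 0.0319, 0.1214]
eef_rot: [179.9, -0.1, 36.1]
contact_force: [8.0, -8.3, -4.0]
gripper_width: 0.0174
gripper_force: 20.0
```

{"method": "apply_moves", "body": {
  "targets": [
    [0, 0.008, -0.0049, 0, 0, 0, 0],
    [0, 0.0087, -0.0036, 0, 0, 0, 0]
  ]
}}

```text
time_s: 21.52
tcp_pos: [0.5277, 0.0477, 0.1211]
eef_rot: [179.9, 0.1, 36.0]
contact_force: [3.6, -9.4, -0.5]
gripper_width: 0.0171
gripper_force: 20.0
```

{"method": "apply_moves", "body": {
  "targets": [
    [0, 0.0092, -0.0022, 0, 0, 0, 0],
    [0, 0.0094, -0.0007, 0, 0, 0, 0]
  ]
}}

```text
time_s: 21.68
tcp_pos: [0.5398, 0.0604, 0.1208]
eef_rot: [180.0, 0.2, 36.0]
contact_force: [-2.7, -7.2, 4.2]
gripper_width: 0.0176
gripper_force: 20.0
```

{"method": "apply_moves", "body": {
  "targets": [
    [0, 0.0094, 0.0007, 0, 0, 0, 0]
  ]
}}

```text
time_s: 21.77
tcp_pos: [0.5473, 0.0654, 0.1207]
eef_rot: [-180.0, 0.3, 36.0]
contact_force: [-6.1, -5.1, 7.5]
gripper_width: 0.0173
gripper_force: 20.0
```

```bash
python3 - <<'E'
import numpy as np
from plant import get_state
s=get_state();S=np.array([.5768,.0127])
L=[((.5167,.0128),(9.6,-5.4)),((.5197,.0319),(8,-8.3)),((.5402,.0607),(.1,-9.2)),(s['tcp_pos'][:2],s['contact_force'][:2])]
for p,F in L:
    d=np.array(p)-S;r=np.hypot(*d);u=d/r;t=np.array([u[1],-u[0]])
    print(p,'r',r.round(4),'theta',(36-np.degrees(np.arctan2(d[1],d[0])))%360,'Ft',-np.dot(F,t).round(2),'Fr',np.dot(F,u).round(2))
print(s['qd'].round(2))
E
```

```text
(0.5167, 0.0128) r 0.0601 theta 216.09533398775028 Ft 5.38 Fr -9.61
(0.5197, 0.0319) r 0.0602 theta 234.5853311009936 Ft 5.32 Fr -10.23
(0.5402, 0.0607) r 0.0604 theta 268.67447951689394 Ft 5.5 Fr -7.38
[0.54727362 0.06543444] r 0.0604 theta 276.75523157630914 Ft 7.83 Fr -1.41
[ 0.77  8.95 12.66 -0.25 -4.33 -0.81]
```

{"method": "apply_moves", "body": {
  "targets": [
    [0, 0, 0, 0, 0, 0, 0],
    [0, 0, 0, 0, 0, 0, 0],
    [0, 0, 0, 0, 0, 0, 0],
    [0.7, 0, 0, 0, 0, 0, 0],
    [0.7, 0, 0, 0, 0, 0, 0],
    [0.7, 0, 0, 0, 0, 0, 0],
    [0.7, 0, 0, 0, 0, 0, 0],
    [0.7, 0, 0, 0, 0, 0, 0],
    [0.7, 0, 0, -0.03, 0, 0, 0],
    [0.7, 0, 0, -0.04, 0, 0, 0],
    [0.7, 0, 0, -0.03, 0, 0, 0],
    [0.7, 0.0169, -0.0309, 0, 0, 0, 0],
    [0.7, 0.0169, -0.0309, 0, 0, 0, 0],
    [0.7, 0.0168, -0.0309, 0, 0, 0, 0],
    [0.7, 0, 0, 0, 0, 0, 0],
    [0.7, 0, 0, 0, 0, 0, 0],
    [0.7, 0, 0, 0, 0, 0, 0]
  ]
}}

```text
time_s: 23.18
tcp_pos: [0.5352, 0.1717, 0.2207]
eef_rot: [-180.0, 0.0, 36.0]
contact_force: [-0.4, -0.1, 1.1]
gripper_width: 0.0611
gripper_force: 0.0
```

```bash
cat > g.py <<'E'
from h import *
c=snap('wrist');s=get_state();print(s['tcp_pos'],s['eef_rot'],s['time_s'])
P=cloud(c);Q=P.reshape(-1,3);S=np.array([.5768,.0127])
a=np.radians(107.4);f=np.array([np.cos(a),np.sin(a)]);n=np.array([-f[1],f[0]]);X=(Q[:,:2]-S)@f*1e3;Y=(Q[:,:2]-S)@n*1e3
for nm,lo,hi,zl,zh in(('jaw',90,133,51,57),('plate',133.5,142.5,51,57),('sample',140,183.5,39,50),('stop',181,218,51,54.7)):
    ex=[]
    for y0 in np.arange(-20,34,3.):
        k=(np.abs(Y-y0)<1.5)&(X>lo)&(X<hi)&(Q[:,2]>zl/1e3)&(Q[:,2]<zh/1e3)
        if k.sum()>15: ex.append((X[k].min(),X[k].max()))
    print(nm,len(ex),np.median(ex,0).round(2) if ex else '')
for y0 in (15,30):
    k=(np.abs(Y-y0)<3)&(X>125)&(X<150)&(Q[:,2]<.1)
    b=np.round(X[k]*2)/2
    print(y0,*[(v,int(np.median(Q[k,2][b==v])*1000)) for v in np.unique(b)])
K=(Q[:,2]>.128)&(Q[:,2]<.14)&(np.hypot(Q[:,0]-S[0],Q[:,1]-S[1])<.08)
if K.sum(): print('knob',K.sum(),np.median(Q[K],0).round(4))
E
python3 g.py
```

```text
[0.53527611 0.17118839 0.22070127] [-1.79999369e+02  2.34940938e-02  3.59904009e+01] 23.2333
jaw 18 [100.27 129.85]
plate 18 [134.63 142.34]
sample 7 [142.31 182.06]
stop 18 [182.35 212.16]
15 (np.float64(125.0), 53) (np.float64(125.5), 53) (np.float64(126.0), 54) (np.float64(126.5), 53) (np.float64(127.0), 53) (np.float64(127.5), 53) (np.float64(128.0), 53) (np.float64(128.5), 54) (np.float64(129.0), 52) (np.float64(129.5), 51) (np.float64(130.0), 39) (np.float64(130.5), 39) (np.float64(131.5), 40) (np.float64(134.5), 53) (np.float64(135.0), 53) (np.float64(135.5), 53) (np.float64(136.0), 53) (np.float64(136.5), 53) (np.float64(137.0), 53) (np.float64(137.5), 54) (np.float64(138.0), 54) (np.float64(138.5), 53) (np.float64(139.0), 53) (np.float64(139.5), 53) (np.float64(140.0), 53) (np.float64(140.5), 54) (np.float64(141.0), 54) (np.float64(141.5), 53) (np.float64(142.0), 53) (np.float64(142.5), 49) (np.float64(143.0), 56) (np.float64(143.5), 55) (np.float64(144.0), 55) (np.float64(144.5), 56) (np.float64(145.0), 55) (np.float64(146.0), 56) (np.float64(146.5), 56) (np.float64(147.0), 56) (np.float64(147.5), 54) (np.float64(148.5), 54) (np.float64(149.5), 56) (np.float64(150.0), 55)
30 (np.float64(125.0), 53) (np.float64(125.5), 53) (np.float64(126.0), 53) (np.float64(126.5), 53) (np.float64(127.0), 53) (np.float64(127.5), 53) (np.float64(128.0), 53) (np.float64(128.5), 53) (np.float64(129.0), 53) (np.float64(129.5), 51) (np.float64(130.0), 40) (np.float64(134.5), 52) (np.float64(135.0), 54) (np.float64(135.5), 53) (np.float64(136.0), 53) (np.float64(136.5), 53) (np.float64(137.0), 54) (np.float64(137.5), 53) (np.float64(138.0), 54) (np.float64(138.5), 53) (np.float64(139.0), 54) (np.float64(139.5), 54) (np.float64(140.0), 54) (np.float64(140.5), 53) (np.float64(141.0), 53) (np.float64(141.5), 53) (np.float64(142.0), 53) (np.float64(142.5), 41)
```

The spring gap has closed from 6.12 to 4.78 mm, about 1.4 mm or 55 N. The force rise at the knob agrees, and the sample touches the stop. I'll check that the crank is still seated using the other cameras.

```bash
python3 - <<'E'
from h import *
for nm in('scene','top'):
    c=snap(nm);save(c,nm+'9');Q=cloud(c).reshape(-1,3)
    d=lambda x,y,r:(np.hypot(Q[:,0]-x,Q[:,1]-y)<r)
    k=d(.548,.0665,.012)&(Q[:,2]<.15)&(Q[:,2]>.1);h=d(.5768,.0127,.012)&(Q[:,2]<.13)&(Q[:,2]>.085)
    for n,m in(('knob',k),('hub',h)): print(nm,n,m.sum(),np.percentile(Q[m,2],[50,90,98]).round(4) if m.sum() else '', Q[m].mean(0).round(4) if m.sum() else '')
E
```

```text
scene knob 93 [0.1213 0.1341 0.1349] [0.5519 0.0612 0.1202]
scene hub 55 [0.103  0.1043 0.1049] [0.5779 0.0128 0.1024]
top knob 54 [0.134  0.136  0.1366] [0.5442 0.0652 0.1335]
top hub 94 [0.1033 0.1054 0.1064] [0.5767 0.0129 0.1033]
```

View pics/scene9.png

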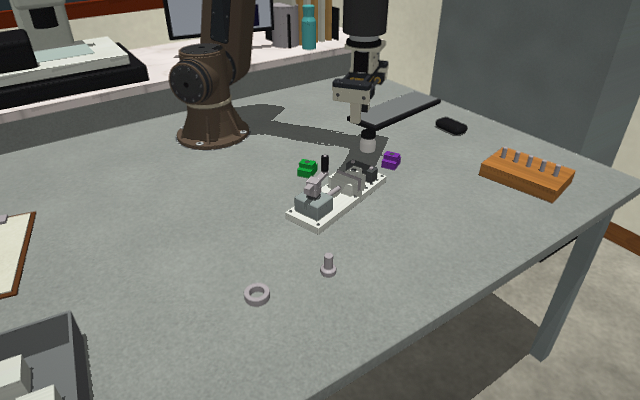

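The scene view shows the crank on the gearbox at (314,186), with the knob upright at (325,163). Hub top is at 0.103 to 0.104 m and knob top at 0.135 m, so it is fully seated. The gripper is clear and the bystanders have not moved, so I'll hand in.

```bash
python3 -c "
from plant import close_job
print(close_job())"
```

```text
the job is handed in; nothing more can be done
None
```

The job is handed in, with no verdict returned: the crank sits fully down on the square, the sample is held against the stop at an estimated 55 N (springs in about 1.4 mm), and the gripper is clear with the bystanders undisturbed.

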